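File a rearing box next to its control in a tight slanted rack

TASK

Put the new yellow-lidded rearing box from the carrying tray into the slanted rack, directly to the left (as seen from the robot) of the red-lidded control box. The row is too tight there, so move the neighbouring boxes apart along the rack without taking them out of it, then slide the new box in between them and lower it gently, without dropping it, until all six stand squarely on the rack's floor. Leave the cups, the bottle and the spoon where they are.

Things in the scene. Friction and masses are not known exactly. Their poses are not given: they have to be found in the camera images.
- rack_floor (a point): slanted grey bench rack, fixed; centre of its inner floor. The floor is tilted 30 degrees so that the boxes lean with their lids towards the robot: z is square to the floor (the way the boxes stand), y runs along the row to the left as seen from the robot, x up the slope, away from the robot. Inside 282 mm long (y), 66 mm deep (x): room for six boxes with 18 mm to spare
- rack_left_end (a point): foot of the inner face of the rack's left end wall, at the inner floor, mid-depth; axes as the rack floor's. End walls are 60 mm high, front and back walls 32 mm (square to the floor), all 4 mm thick. Boxes lean against the front wall. The five boxes start about 2 mm apart, with the free room at the two ends of the row. Dragged by its lid a box leans and its foot lags: hold it firmly. A moved box pushes those beyond it along
- red_center (a point): closed frosted-plastic rearing box with a red lid, one of five alike standing side by side in the slanted rack, leaning with it; 60 mm front to back (its x), 44 mm wide along the row (its y), 90 mm high (its z, towards the lid), 0.2 kg; the lowest 12 mm taper in by 3 mm all round. Point: its centre, 45 mm above its underside. It is the control box: the new box belongs on its left (+y)
- blue_center (a point): closed frosted-plastic rearing box with a blue lid, one of five alike standing side by side in the slanted rack, leaning with it; 60 mm front to back (its x), 44 mm wide along the row (its y), 90 mm high (its z, towards the lid), 0.2 kg; the lowest 12 mm taper in by 3 mm all round. Point: its centre, 45 mm above its underside
- green_center (a point): closed frosted-plastic rearing box with a green lid, one of five alike standing side by side in the slanted rack, leaning with it; 60 mm front to back (its x), 44 mm wide along the row (its y), 90 mm high (its z, towards the lid), 0.2 kg; the lowest 12 mm taper in by 3 mm all round. Point: its centre, 45 mm above its underside
- white_center (a point): closed frosted-plastic rearing box with a white lid, one of five alike standing side by side in the slanted rack, leaning with it; 60 mm front to back (its x), 44 mm wide along the row (its y), 90 mm high (its z, towards the lid), 0.2 kg; the lowest 12 mm taper in by 3 mm all round. Point: its centre, 45 mm above its underside
- black_center (a point): closed frosted-plastic rearing box with a black lid, one of five alike standing side by side in the slanted rack, leaning with it; 60 mm front to back (its x), 44 mm wide along the row (its y), 90 mm high (its z, towards the lid), 0.2 kg; the lowest 12 mm taper in by 3 mm all round. Point: its centre, 45 mm above its underside
- new_center (a point): the new box: closed frosted-plastic rearing box with a yellow lid, standing upright in the low carrying tray; 60 mm front to back (its x), 44 mm wide along the row (its y), 90 mm high (its z, towards the lid), 0.2 kg; the lowest 12 mm taper in by 3 mm all round. Point: its centre, 45 mm above its underside. Rigid, may be gripped firmly, over its depth or its width
- tray: low pale open carrying tray on the bench, fixed, 170 mm (x) by 260 mm (y), walls 30 mm high, floor 3 mm thick; centre of its underside
- cup_near_center (a point): bystander: closed specimen cup with a white lid, 51 mm across and 58 mm high, in the carrying tray beside the new box; centre of the cup
- cup_far_center (a point): bystander: a second such cup in the carrying tray; centre of the cup
- bottle: bystander: white plastic bottle with a blue cap, 64 mm across, 170 mm high, on the bench beyond the tray; centre of its underside
- spoon: bystander: steel spoon 170 mm long lying on the bench in front of the rack; x along the spoon
There are look-alikes about, which are no part of the job. Leave any orange look-alike of the part that bears red_center alone.

How it is judged (in metres and radians):
On the way:
1. a gap as wide as a box has been opened on the left of the red-lidded box ((y of blue_center in the frame of red_center below 0 m or y of blue_center in the frame of red_center above 0.0875 m) and (y of green_center in the frame of red_center below 0 m or y of green_center in the frame of red_center above 0.0875 m) and (y of white_center in the frame of red_center below 0 m or y of white_center in the frame of red_center above 0.0875 m) and (y of black_center in the frame of red_center below 0 m or y of black_center in the frame of red_center above 0.0875 m)), for 0.2 s.
At the end, for the whole second after the job is handed in: the yellow-lidded box stands directly left of the red-lidded one (centres 40 to 66 mm apart along the row), released and at rest; it and the other five stand in the rack, within 5 mm of fully down on its floor and square to it within 5 degrees (z of new_center in the frame of rack_floor between 0.04 and 0.05 m and angle between the z axis of each of new_center, blue_center, red_center, green_center, white_center, black_center and the z axis of rack_floor, either way round below 0.09 rad and y of new_center in the frame of rack_floor between -0.125 and 0.125 m and x of new_center in the frame of rack_floor between -0.012 and 0.012 m and z of blue_center in the frame of rack_floor between 0.04 and 0.05 m and y of blue_center in the frame of rack_floor between -0.125 and 0.125 m and x of blue_center in the frame of rack_floor between -0.012 and 0.012 m and z of red_center in the frame of rack_floor between 0.04 and 0.05 m and y of red_center in the frame of rack_floor between -0.125 and 0.125 m and x of red_center in the frame of rack_floor between -0.012 and 0.012 m and z of green_center in the frame of rack_floor between 0.04 and 0.05 m and y of green_center in the frame of rack_floor between -0.125 and 0.125 m and x of green_center in the frame of rack_floor between -0.012 and 0.012 m and z of white_center in the frame of rack_floor between 0.04 and 0.05 m and y of white_center in the frame of rack_floor between -0.125 and 0.125 m and x of white_center in the frame of rack_floor between -0.012 and 0.012 m and z of black_center in the frame of rack_floor between 0.04 and 0.05 m and y of black_center in the frame of rack_floor between -0.125 and 0.125 m and x of black_center in the frame of rack_floor between -0.012 and 0.012 m and y of new_center in the frame of red_center between 0.04 and 0.066 m and linear speed of new below 0.02 m/s); the robot touches nothing.
It fails at once if a box of the row is taken out of the rack (lifted more than 30 mm off its floor) (z of any of blue_center, red_center, green_center, white_center, black_center in the frame of rack_floor above 0.075 m).
It fails at once if the new box is dropped into the row (it moves faster than 0.45 m/s between the other boxes) (z of new_center in the frame of rack_floor between 0.02 and 0.09 m and x of new_center in the frame of rack_floor between -0.03 and 0.03 m and y of new_center in the frame of rack_floor between -0.14 and 0.14 m and linear speed of new above 0.45 m/s).
It fails at once if a cup, the bottle or the spoon is moved more than 40 mm or a cup or the bottle is tipped over (distance of any of cup_near_center, cup_far_center, bottle, spoon from where it was at the start of the episode above 0.04 m or angle between any of cup_near_center, cup_far_center, bottle's own z axis and vertical above 0.5 rad).
It also fails if it takes over 54 s, if anything falls off the work surface, if the arm or the gripper's body presses on something with over 40 N, if the wrist force passes 120 N, or if a joint passes its speed limit or range.

ROBOT

A 6-joint arm with a two-finger parallel gripper is mounted at the origin on the work surface. World frame = base frame: x ahead of the robot, y to its left, z up, the work surface at z = 0. Lengths are in m, angles in degrees, forces in N, time in s.
With the tool pointing down it reaches from about 0.375 to 0.9 m from the base axis. Payload 3.1 kg.
Tool frame: the origin (TCP) lies at the very end of the fingers, on their centre line; the grasp point (between the pads) lies 19 mm behind it (grasp_offset is the distance from the TCP to the grasp point, in m); z points along the fingers, y is the direction in which the jaws open and shut (so a half turn about z gives the same grasp; the last joint's range is limited). The gripper opens to 87 mm and grips with 3 to 60 N. Pads are 19 mm wide; open, the fingers measure 117 mm over their backs; the gripper's body (75 mm by 190 mm) begins 51 mm behind the grasp point.
Start: joints at [63.856, 30.224, 82.088, -0, 67.689, -10.227], TCP at [0.171, 0.601, 0.223] pointing down, gripper open.
Joint ranges: [-176.69, 176.69], [-43.24, 126.21], [12.49, 139.97], [-82, 262], [0, 151.66], [-163.58, 163.58]. Speed limits (degrees/s): [159.86, 159.86, 180, 180, 180, 180].

INTERFACE

Orientations are given as a 3x3 rotation matrix whose columns are the frame's x, y, z axes.
In Python, from rig import * gives the robot as it stands. The module is installed in compiled form; this text tells all that it offers.
- The arm moves only by the tool play_rows, never from a script. Its argument "plan" is a list that holds one entry, the list of rows, each a list of 7 numbers: the shift along the world's x, y, z each as a share of 5 cm, from -1 to 1, then the turn, a rotation vector about the world's x, y, z each as a share of pi rad, from -1 to 1, then the gripper's target within -1 to 1 (fully open at 1, half-way at 0, shut at -1). A call has 1 to 12 rows; each row shifts and turns the commanded pose from where the row before left it; what a row does not reach is not made up. A row lasts 1/10 s, in which the tool goes at most 50 mm and 8.59 degrees, less where a joint would pass 70% of its speed; a pose out of reach is approached as far as the arm can. A call with a number of a shift or a turn outside -1 to 1 is refused whole. A call with a gripper value outside its range is refused whole. The fingers move at their own pace and stop on an object; the grip force is fixed at half the most. Time passes only in rows, so rows that do not move let the fingers close. It gives the time, the measured TCP pose, the force and the opening at its end, in the units of the state.
- read_state(): the state, without advancing time (a new reading comes with each control period).
- capture(name): name is "side" or "top"; returns the picture (400x640x3 uint8, red, green, blue); there is no depth.
- camera_params(name): a dict with "intrinsics" (3x3 intrinsics, pixels), "k1" (the pictures are not rectified: a ray, as slopes to the right and down, at radius r is drawn at 1 + k1 r^2 times it, then the intrinsics apply), "R" (3x3) and "t" (3): a world point X has camera coordinates R X + t. Camera axes: x right, y down, z forward; pixel columns grow to the right and rows downward; lengths in m; the calibration is good to about 2 mm. A picture is of the moment at which its call begins. camera_params takes no time and is no camera call.
- hand_in(): hands the job in, once; it reports no verdict.
The state is a dict: "time_s": time; "joint_positions": joint angles; "qvel": joint speeds; "tau": joint torques, N m; "position": TCP position; "tcp_rot": TCP orientation; "force": force on the tool from outside, world axes, zero at the start; "moment": the same for the moment, N m; "opening": opening from 0.0 (shut) to 1.0 (fully open).
Only numpy, scipy, OpenCV 4.12 (cv2) and the standard library are available. Lean on these libraries where they do the work, as an engineer would, in place of code of your own. Each camera call takes 0.05 s, during which the arm holds its last target. There are 200 camera calls.

## Working session

There is one attempt and no reset: what is moved stays moved. The work goes in short steps, Python scripts to look and compute and a tool call to move; the robot and the scene stay as the last step left them, time stands still between calls to the robot, and variables do not carry over. Pictures are saved under pics/ and viewed, about 8 in all and at most 12, crops included, and the job is handed in when it is done.

Besides the shell and the picture viewer there is one more tool, called as a command line: name --argument value ..., lists and objects as JSON in quotes. play_rows: Moves the arm, as the interface text tells. Its arguments: {"type":"object","properties":{"plan":{"type":"array"}},"required":["plan"]}

```bash
mkdir -p pics; python3 - <<'E'
from rig import *
import cv2
for n in("side","top"):
    im=capture(n); cv2.imwrite(f"pics/{n}0.png",im[...,::-1]); p=camera_params(n); print(n,p)
print(read_state())
E
```

```text
side {'intrinsics': array([[509.31339361,   0.        , 316.81327989],
       [  0.        , 509.31339361, 204.02749101],
       [  0.        ,   0.        ,   1.        ]]), 'k1': -0.05675189173106679, 'R': array([[ 0.87986093, -0.47504009,  0.01347808],
       [-0.25952909, -0.50406703, -0.82374819],
       [ 0.39810728,  0.72128589, -0.56679561]]), 't': array([-0.49998516,  0.19304763,  1.08737048])}
top {'intrinsics': array([[405.80091414,   0.        , 315.63674282],
       [  0.        , 405.80091414, 208.04482943],
       [  0.        ,   0.        ,   1.        ]]), 'k1': -0.04949269097578869, 'R': array([[-0.07642742, -0.99706737, -0.00393848],
       [-0.97143042,  0.07535123, -0.22504473],
       [ 0.22468152, -0.01337363, -0.97434047]]), 't': array([-0.0085173 ,  0.56956461,  1.02574443])}
{'time_s': 0.1, 'joint_positions': array([ 6.38541149e+01,  3.02736362e+01,  8.21494894e+01, -2.99217793e-03,
        6.76858764e+01, -1.02279350e+01]), 'qvel': array([ 0.04276063, -0.11109256, -0.1759522 , -0.0257671 ,  0.06538909,
        0.04344087]), 'tau': array([-2.41117395e-04, -4.40982914e+01, -1.77150357e+01,  6.34577614e-02,
        5.33614308e-02, -6.28039879e-05]), 'position': array([0.17111578, 0.6004463 , 0.22166702]), 'tcp_rot': array([[-9.61660769e-01,  2.74240648e-01, -7.94957820e-04],
       [ 2.74241647e-01,  9.61659259e-01, -1.72906435e-03],
       [ 2.90298819e-04, -1.88078389e-03, -9.99998189e-01]]), 'force': array([0.20775319, 0.4019496 , 0.42367838]), 'moment': array([-0.03127238, -0.02865637,  0.02407352]), 'opening': 0.9984198005382503}
```

View pics/side0.png

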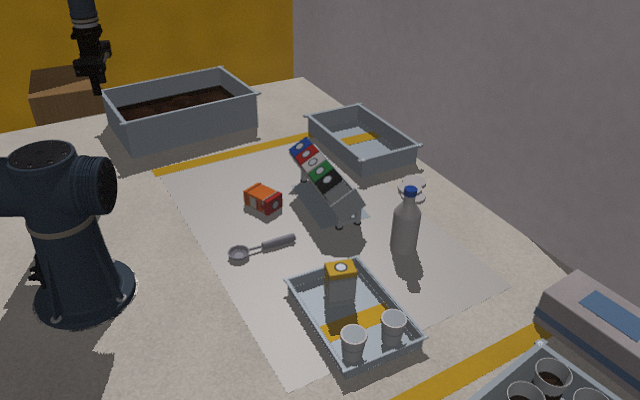

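View pics/top0.png

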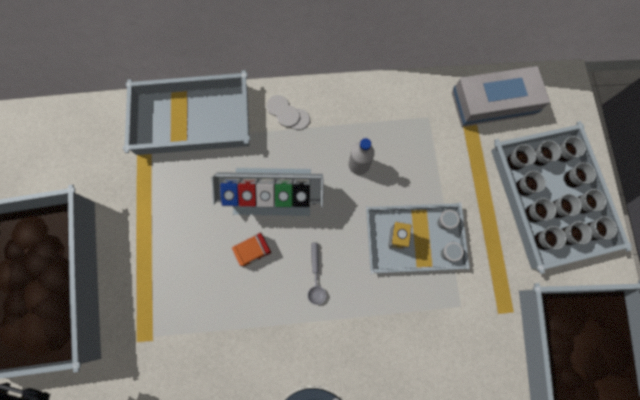

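```bash
python3 - <<'E'
import cv2,numpy as np
t=cv2.imread('pics/top0.png');s=cv2.imread('pics/side0.png')
a=cv2.resize(t[165:220,205:335],None,fx=6,fy=6,interpolation=cv2.INTER_CUBIC) #780x330
b=cv2.resize(s[132:235,282:372],None,fx=4,fy=4,interpolation=cv2.INTER_CUBIC)[:270]
b=cv2.resize(s[132:200,282:372],None,fx=4,fy=4,interpolation=cv2.INTER_CUBIC) #360x272
c=cv2.resize(t[212:252,380:420],None,fx=5,fy=5,interpolation=cv2.INTER_CUBIC) #200
d=cv2.resize(s[253:307,315:365],None,fx=4,fy=4,interpolation=cv2.INTER_CUBIC)#200x216
o=np.zeros((600,790,3),np.uint8);o[:330,:780]=a;o[328:600,:360]=b;o[330:530,365:565]=c;o[330:546,570:770]=d
cv2.imwrite('pics/z0.png',o)
E
```

```text
(no output)
```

View pics/z0.png

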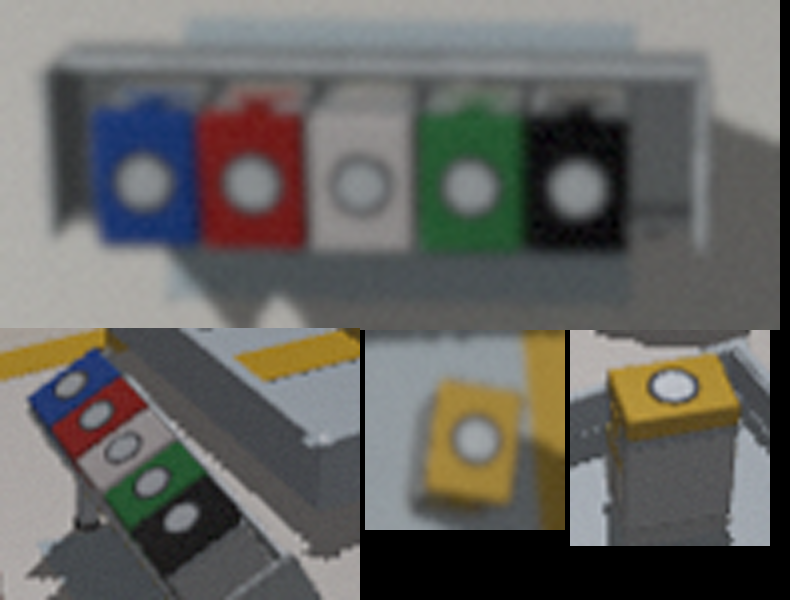

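```bash
cat >h.py <<'E'
import numpy as np,cv2
from scipy.optimize import least_squares,minimize
from rig import camera_params
P={n:camera_params(n) for n in("side","top")}
def proj(n,X):
    p=P[n];c=np.atleast_2d(X)@p["R"].T+p["t"];s=c[:,:2]/c[:,2:];s=s*(1+p["k1"]*(s**2).sum(1,keepdims=True))
    K=p["intrinsics"];return s*[K[0,0],K[1,1]]+K[:2,2]
def disc(im,u,v,r=8):
    w=2*r*8;M=np.float32([[8,0,w/2-8*u],[0,8,w/2-8*v]])
    z=cv2.warpAffine(im.min(2),M,(w,w),flags=cv2.INTER_CUBIC).astype(float)
    hi=z[w//2-8:w//2+8,w//2-8:w//2+8].mean();lo=np.percentile(z,15)
    m=(z>(hi+lo)/2).astype(np.uint8);n,l,st,c=cv2.connectedComponentsWithStats(m)
    k=l[w//2,w//2];x,y=c[k];return np.array([(x-w/2)/8+u,(y-w/2)/8+v]),st[k,4]/64
def tri(a,b):
    f=lambda X:np.r_[proj("top",X)[0]-a,proj("side",X)[0]-b]
    r=least_squares(f,[.5,0,.1]);return r.x,np.abs(r.fun).max()
E
python3 - <<'E'
from h import *
T=cv2.imread('pics/top0.png');S=cv2.imread('pics/side0.png')
g={'blue':((229,195.5),(299.7,146)),'red':((247,195.7),(306.2,153.7)),'white':((265,196),(313,162)),'green':((283.3,196.2),(320,170.5)),'black':((301.2,196.3),(327.2,179.5)),'new':((402.4,234),(341,267))}
X={}
for k,(a,b) in g.items():
    pa,na=disc(T,*a,r=7);pb,nb=disc(S,*b,r=6 if k!='new' else 8)
    x,e=tri(pa,pb);X[k]=x;print(k,pa.round(1),na,pb.round(1),nb,x.round(4),round(e,2))
d=X['black']-X['blue'];print(d,np.linalg.norm(d),np.degrees(np.arctan2(d[0],-d[1])))
# new box yaw
th=None
def mask(im):
    h=cv2.cvtColor(im,cv2.COLOR_BGR2HSV);return ((h[...,0]>15)&(h[...,0]<35)&(h[...,1]>130)).astype(np.uint8)
def sil(n,x,y,yaw,t):
    c,s=np.cos(yaw),np.sin(yaw);pts=[[x+c*a-s*b,y+s*a+c*b,z] for a in(-.03,.03) for b in(-.022,.022) for z in(.093,.093-t)]
    h=cv2.convexHull(proj(n,np.array(pts)).astype(np.float32));o=np.zeros((400*1,640),np.uint8)
    o=np.zeros((1200,1920),np.uint8);cv2.fillConvexPoly(o,np.int32((h+.5)*3*16),1,shift=4);return cv2.resize(o.astype(float),(640,400),interpolation=cv2.INTER_AREA)
M={n:mask(i) for n,i in(("top",T),("side",S))}
R={"top":(385,215,415,252),"side":(325,255,358,290)}
for n in M:
    a,b,c,d=R[n];m=np.zeros_like(M[n]);m[b:d,a:c]=cv2.morphologyEx(M[n][b:d,a:c],cv2.MORPH_CLOSE,np.ones((9,9)));
    q,l,st,_=cv2.connectedComponentsWithStats(m);M[n]=(l==1+st[1:,4].argmax()).astype(float)
def cost(p,ns=("top","side")): return sum(np.abs(sil(n,p[0],p[1],p[2],p[3])-M[n]).sum() for n in ns)
x0=X['new']
for ns in(("top",),("side",),("top","side")):
    best=min((minimize(cost,[x0[0],x0[1],y0,.012],args=(ns,),method='Nelder-Mead',options=dict(initial_simplex=[[x0[0],x0[1],y0,.012],[x0[0]+.004,x0[1],y0,.012],[x0[0],x0[1]+.004,y0,.012],[x0[0],x0[1],y0+.15,.012],[x0[0],x0[1],y0,.018]])) for y0 in(-.4,-.2,0,.2,.4)),key=lambda r:r.fun)
    print(ns,best.x.round(4),np.degrees(best.x[2]),best.fun,M["top"].sum(),M["side"].sum())
E
```

```text
blue [228.4 194.9] 61.234375 [299.1 145.7] 29.875 [0.6025 0.1671 0.1332] 0.08
red [246.5 195.2] 63.234375 [305.6 153.4] 33.21875 [0.5981 0.1211 0.1334] 0.05
white [264.6 195.5] 29.390625 [313.  161.8] 87.84375 [0.595  0.0752 0.1319] 0.23
green [282.9 195.8] 57.734375 [319.5 170.1] 37.578125 [0.5895 0.029  0.1335] 0.05
black [300.8 196.1] 67.828125 [326.8 179. ] 43.140625 [ 0.5852 -0.0162  0.1336] 0.05
new [401.8 233.5] 57.140625 [340.4 266.5] 60.609375 [ 0.4761 -0.2683  0.0951] 0.05
[-0.01732642 -0.1833014   0.00038968] 0.1841188743152439 -5.399794200232823
('top',) [ 4.745e-01 -2.687e-01 -2.744e-01  1.000e-04] -15.721165476274953 96.6666694432497 426.0 580.0
('side',) [ 0.4757 -0.2691 -0.3183  0.0076] -18.236397092288055 69.11111482977867 426.0 580.0
('top', 'side') [ 0.4753 -0.2694 -0.3027  0.0073] -17.34437492322864 172.8888955116272 426.0 580.0
```

```bash
cat >>h.py <<'E'
from scipy.spatial.transform import Rotation as Ro
psi=np.radians(-5.4)
ry=np.array([-np.sin(psi),np.cos(psi),0]);rh=np.array([np.cos(psi),np.sin(psi),0]);ez=np.array([0,0,1.])
rx=rh*np.cos(np.pi/6)+ez*.5;rz=-rh*.5+ez*np.cos(np.pi/6)
RACK=np.c_[ry,rx,-rz]           # tool rotation at the rack
W=np.array([.594,.0752,.1334])  # white lid centre
C0=W-.09*rz+.003*rx             # rack floor centre if row centred
def R(x,y,z): return C0+x*rx+y*ry+z*rz
def tool(yaw): c,s=np.cos(yaw),np.sin(yaw);return np.array([[-s,c,0],[c,s,0],[0,0,-1.]])
def delta(p1,R1,p0,R0):
    d=(np.array(p1)-p0)/.05;r=Ro.from_matrix(R1@R0.T).as_rotvec()/np.pi
    print('shift',d.round(3),'rot',r.round(4),'minrows',max(np.linalg.norm(d),np.linalg.norm(r)*180/8.5).__round__(1))
E
python3 - <<'E'
from h import *
from rig import read_state
print('bottle cap',tri((365,145),(410.5,190)))
print('orange',tri((265,238),(256,186)))
s=read_state()
bl=np.array([.6025,.1671,.1334]);print('C0',C0,'blue TCP',bl-.048*rz,'red TCP',np.array([.5981,.1211,.1334])-.048*rz)
print(tool(0))
delta(bl+.06*rz,RACK,s["position"],s["tcp_rot"])
o=[]
for n,(a,b,c,d),f in(("top",(205,160,335,222),6),("side",(282,130,375,225),6)):
    im=cv2.imread(f'pics/{n}0.png');z=cv2.warpAffine(im,np.float32([[f,0,-f*a],[0,f,-f*b]]),((c-a)*f,(d-b)*f),flags=cv2.INTER_CUBIC)
    def L(pts,col): cv2.polylines(z,[np.int32((proj(n,np.array(pts))-[a,b])*f)],True,col,1,cv2.LINE_AA)
    for y in(-.141,.141): L([R(-.033,y,0),R(.033,y,0),R(.033,y,.06),R(-.033,y,.06)],(0,255,255))
    for x in(-.033,.033): L([R(x,-.141,0),R(x,.141,0),R(x,.141,.032),R(x,-.141,.032)],(255,0,255))
    for k in(-2,2):
        y=k*.046;L([R(x-.003,y+w,.09) for x,w in((-.03,-.022),(-.03,.022),(.03,.022),(.03,-.022))],(0,255,0))
    o.append(z)
v=o[1][:560]
cv2.imwrite('pics/ov_top.png',o[0]);cv2.imwrite('pics/ov_side.png',v)
E
```

```text
bottle cap (array([ 0.6994586 , -0.18874298,  0.16668624]), np.float64(0.9479618312269622))
orange (array([0.46849905, 0.09185529, 0.09067777]), np.float64(9.398422080246405))
C0 [0.64138683 0.07072063 0.05695771] blue TCP [0.62639349 0.1648414  0.09183078] red TCP [0.62199349 0.1188414  0.09183078]
[[-0.  1.  0.]
 [ 1.  0.  0.]
 [ 0.  0. -1.]]
shift [ 8.03  -8.61  -0.726] rot [ 0.1021 -0.1497 -0.4307] minrows 11.8
```

View pics/ov_top.png

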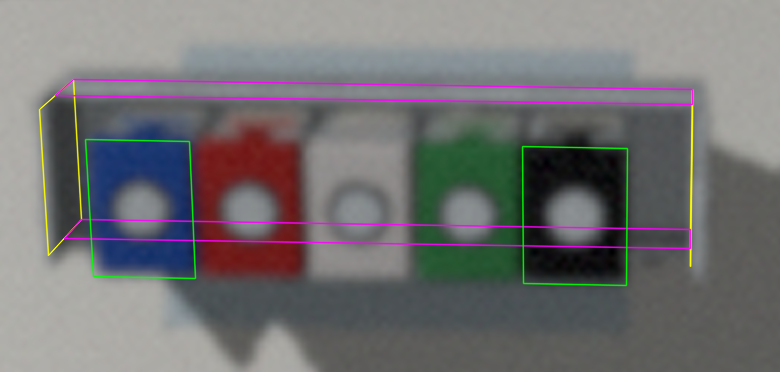

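View pics/ov_side.png

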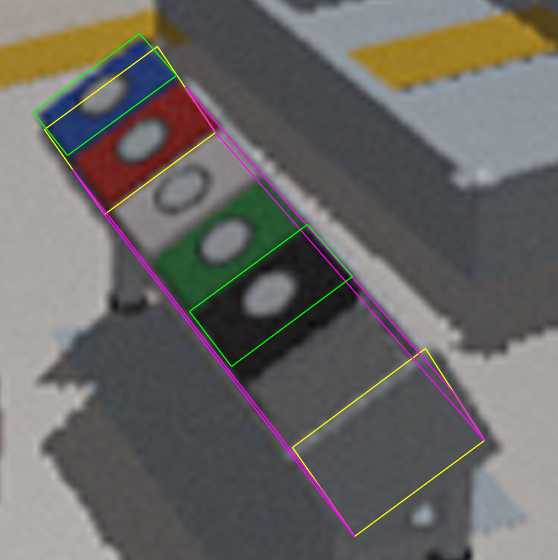

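play_rows --plan '[[[0,0,0.9,0.0085,-0.0125,-0.0359,1],[0,-0.3,0.8,0.0085,-0.0125,-0.0359,1],[0.5,-0.65,0,0.0085,-0.0125,-0.0359,1],[0.6,-0.65,0,0.0085,-0.0125,-0.0359,1],[0.6,-0.65,0,0.0085,-0.0125,-0.0359,1],[0.6,-0.65,0,0.0085,-0.0125,-0.0359,1],[0.6,-0.65,0,0.0085,-0.0125,-0.0359,1],[0.6,-0.65,0,0.0085,-0.0125,-0.0359,1],[0.6,-0.65,0,0.0085,-0.0125,-0.0359,1],[0.6,-0.65,0,0.0085,-0.0125,-0.0359,1],[0.6,-0.65,0,0.0085,-0.0125,-0.0359,1],[0.6,-0.65,0,0.0085,-0.0125,-0.0359,1]]]'

```text
time_s: 1.3
position: [0.4668, 0.2593, 0.3073]
tcp_rot: [[0.099, 0.86, 0.5], [0.995, -0.086, -0.05], [-0.0, 0.503, -0.864]]
force: [0.9, 0.2, -0.4]
opening: 1.002
```

```bash
python3 - <<'E'
from h import *
from rig import read_state
s=read_state();print(s["time_s"],s["position"],s["joint_positions"].round(1))
bl=np.array([.6025,.1671,.1334])
delta(bl+.06*rz,RACK,s["position"],s["tcp_rot"])
E
```

```text
1.3 [0.4668267  0.25933982 0.30732658] [ 25.7  10.4 106.9 -24.7  38.9  47.5]
shift [ 2.116 -1.788 -2.439] rot [0.0001 0.001  0.0017] minrows 3.7
```

play_rows --plan '[[[0.53,-0.45,-0.61,0,0.0003,0.0004,1],[0.53,-0.45,-0.61,0,0.0003,0.0004,1],[0.53,-0.45,-0.61,0,0.0003,0.0004,1],[0.53,-0.44,-0.61,0,0,0.0004,1],[0,0,0,0,0,0,1],[0,0,0,0,0,0,1]]]'

```text
time_s: 1.9
position: [0.572, 0.1706, 0.1841]
tcp_rot: [[0.092, 0.864, 0.495], [0.996, -0.079, -0.047], [-0.002, 0.497, -0.868]]
force: [-0.1, 0.4, 0.6]
opening: 1.004
```

```bash
python3 - <<'E'
from h import *
from rig import read_state
s=read_state();print(s["time_s"],s["position"],s["joint_positions"].round(1),s["force"])
bl=np.array([.6025,.1671,.1334])
delta(bl-.048*rz,RACK,s["position"],s["tcp_rot"])
E
```

```text
1.9 [0.57196882 0.17063185 0.18414856] [  9.8  25.1 109.8 -25.4  17.7  37.4] [-0.0589573   0.44278889  0.56171179]
shift [ 1.088 -0.116 -1.846] rot [ 0.0005 -0.0011 -0.0007] minrows 2.1
```

play_rows --plan '[[[0.27,-0.03,-0.46,0,0,0,1],[0.27,-0.03,-0.46,0,0,0,1],[0.27,-0.03,-0.46,0,0,0,1],[0.27,-0.03,-0.46,0,0,0,1],[0,0,0,0,0,0,1],[0,0,0,0,0,0,1]]]'

```text
time_s: 2.5
position: [0.6258, 0.1666, 0.0947]
tcp_rot: [[0.088, 0.863, 0.498], [0.996, -0.076, -0.045], [-0.001, 0.5, -0.866]]
force: [-0.1, -1.3, 0.3]
opening: 1.002
```

```bash
python3 - <<'E'
from h import *
from rig import read_state,capture
s=read_state();print(s["time_s"],s["position"],s["force"])
bl=np.array([.6025,.1671,.1334])
delta(bl-.048*rz,RACK,s["position"],s["tcp_rot"])
o=[]
for n,(a,b,c,d) in(("top",(205,140,335,222)),("side",(240,90,370,210))):
    im=capture(n)[...,::-1];o.append(cv2.resize(im[b:d,a:c],None,fx=3,fy=3,interpolation=cv2.INTER_CUBIC))
h=max(i.shape[0] for i in o);cv2.imwrite('pics/g1.png',np.hstack([cv2.copyMakeBorder(i,0,h-i.shape[0],0,0,cv2.BORDER_CONSTANT) for i in o]))
E
```

```text
2.5 [0.62578262 0.16657781 0.09468719] [-0.08485184 -1.25635135  0.27833408]
shift [ 0.012 -0.035 -0.057] rot [ 0.0004  0.0001 -0.0018] minrows 0.1
```

View pics/g1.png

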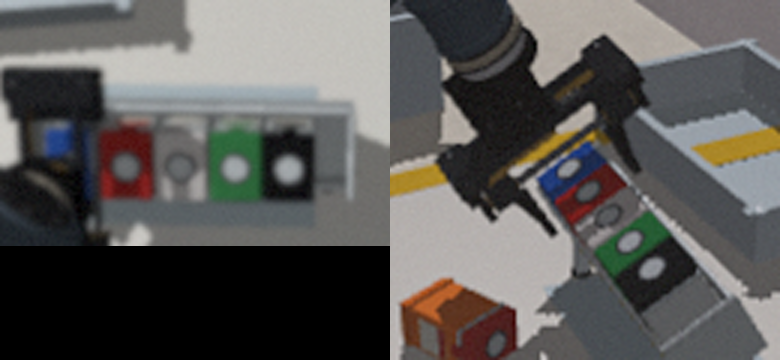

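play_rows --plan '[[[0,0,0,0,0,0,-1],[0,0,0,0,0,0,-1],[0,0,0,0,0,0,-1],[0,0,0,0,0,0,-1],[0,0,0,0,0,0,-1]]]'

```text
time_s: 3.1
position: [0.6257, 0.1654, 0.0935]
tcp_rot: [[0.09, 0.863, 0.497], [0.996, -0.077, -0.046], [-0.002, 0.499, -0.867]]
force: [-2.6, -0.4, 2.9]
opening: 0.686
```

play_rows --plan '[[[-0.02,0.002,0.035,0,0,0,-1],[0.006,0.06,0,0,0,0,-1],[0.006,0.06,0,0,0,0,-1],[0.006,0.06,0,0,0,0,-1],[0.006,0.06,0,0,0,0,-1],[0.006,0.06,0,0,0,0,-1],[0.006,0.06,0,0,0,0,-1],[0.006,0.06,0,0,0,0,-1],[0.006,0.06,0,0,0,0,-1],[0,0,0,0,0,0,-1]]]'

```text
time_s: 4.1
position: [0.6277, 0.1898, 0.0953]
tcp_rot: [[0.09, 0.863, 0.497], [0.996, -0.077, -0.046], [-0.002, 0.5, -0.866]]
force: [-0.3, -1.0, -3.2]
opening: 0.691
```

play_rows --plan '[[[0.012,-0.001,-0.021,0,0,0,-1],[0.012,-0.001,-0.021,0,0,0,-1],[0,0,0,0,0,0,-1],[0,0,0,0,0,0,1],[0,0,0,0,0,0,1],[0,0,0,0,0,0,1],[0,0,0,0,0,0,1],[-0.27,0.02,0.46,0,0,0,1],[-0.27,0.02,0.46,0,0,0,1],[-0.27,0.02,0.46,0,0,0,1],[0,0,0,0,0,0,1],[0,0,0,0,0,0,1]]]'

```text
time_s: 5.3
position: [0.5889, 0.1927, 0.1628]
tcp_rot: [[0.09, 0.862, 0.499], [0.996, -0.077, -0.046], [-0.001, 0.501, -0.865]]
force: [-0.4, -0.1, -0.9]
opening: 1.003
```

```bash
python3 - <<'E'
from h import *
from rig import read_state
s=read_state();print(s["time_s"],s["position"],s["force"],s["opening"])
delta(np.array([.5981,.1211,.1334])+.033*rz,RACK,s["position"],s["tcp_rot"])
delta(np.array([.5981,.1211,.1334])-.048*rz,RACK,s["position"],s["tcp_rot"])
E
```

```text
5.3 [0.58892506 0.19268401 0.1628172 ] [-0.4056639  -0.11989734 -0.85789677] 1.0029016237767743
shift [-0.145 -1.401 -0.017] rot [ 0.0003  0.0004 -0.0014] minrows 1.4
shift [ 0.661 -1.477 -1.42 ] rot [ 0.0003  0.0004 -0.0014] minrows 2.2
```

Now over the red box, down and grip it.

play_rows --plan '[[[-0.05,-0.47,0,0,0,0,1],[-0.05,-0.47,0,0,0,0,1],[-0.045,-0.46,-0.017,0,0,-0.001,1],[0,0,0,0,0,0,1],[0.2,-0.02,-0.35,0,0,0,1],[0.2,-0.02,-0.35,0,0,0,1],[0.2,-0.02,-0.35,0,0,0,1],[0.2,-0.02,-0.35,0,0,0,1],[0,0,0,0,0,0,1],[0,0,0,0,0,0,1]]]'

```text
time_s: 6.3
position: [0.621, 0.1189, 0.0904]
tcp_rot: [[0.093, 0.863, 0.496], [0.996, -0.08, -0.047], [-0.001, 0.498, -0.867]]
force: [0.6, -0.3, 0.0]
opening: 0.996
```

```bash
python3 - <<'E'
from h import *
from rig import read_state,capture
s=read_state();print(s["time_s"],s["position"],s["force"])
delta(np.array([.5981,.1211,.1334])-.048*rz,RACK,s["position"],s["tcp_rot"])
o=[]
for n,(a,b,c,d) in(("top",(205,140,335,222)),("side",(240,90,370,210))):
    im=capture(n)[...,::-1];o.append(cv2.resize(im[b:d,a:c],None,fx=3,fy=3,interpolation=cv2.INTER_CUBIC))
h=max(i.shape[0] for i in o);cv2.imwrite('pics/g2.png',np.hstack([cv2.copyMakeBorder(i,0,h-i.shape[0],0,0,cv2.BORDER_CONSTANT) for i in o]))
E
```

```text
6.3 [0.62098549 0.1189395  0.09035294] [ 5.96522067e-01 -3.23585486e-01  5.41223098e-04]
shift [ 0.02  -0.002  0.03 ] rot [ 0.0004 -0.0007 -0.0005] minrows 0.0
```

View pics/g2.png

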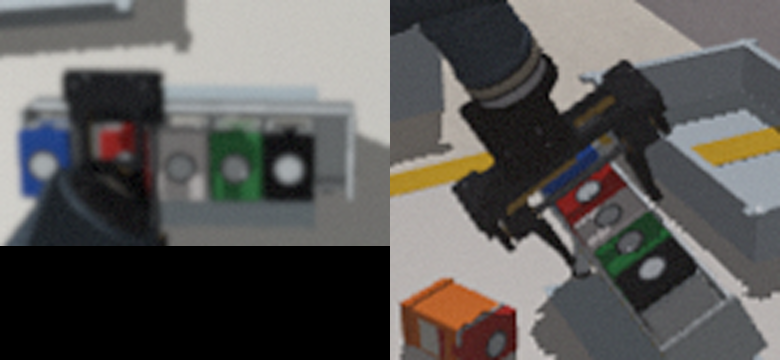

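play_rows --plan '[[[0,0,0,0,0,0,-1],[0,0,0,0,0,0,-1],[0,0,0,0,0,0,-1],[0,0,0,0,0,0,-1],[-0.02,0.002,0.035,0,0,0,-1],[0,0,0,0,0,0,-1]]]'

```text
time_s: 7.0
position: [0.6203, 0.1186, 0.0933]
tcp_rot: [[0.093, 0.862, 0.498], [0.996, -0.08, -0.048], [-0.001, 0.5, -0.866]]
force: [0.9, 0.2, -1.1]
opening: 0.683
```

play_rows --plan '[[[-0.005,-0.052,0,0,0,0,-1],[-0.005,-0.052,0,0,0,0,-1],[-0.005,-0.052,0,0,0,0,-1],[-0.005,-0.052,0,0,0,0,-1],[-0.005,-0.052,0,0,0,0,-1],[-0.005,-0.052,0,0,0,0,-1],[-0.005,-0.052,0,0,0,0,-1],[-0.005,-0.052,0,0,0,0,-1],[-0.005,-0.052,0,0,0,0,-1],[-0.005,-0.052,0,0,0,0,-1],[0,0,0,0,0,0,-1]]]'

```text
time_s: 8.1
position: [0.6179, 0.0921, 0.0932]
tcp_rot: [[0.093, 0.862, 0.498], [0.996, -0.08, -0.048], [-0.002, 0.5, -0.866]]
force: [2.6, 1.1, -0.5]
opening: 0.689
```

```bash
python3 - <<'E'
from h import *
from rig import read_state,capture
s=read_state();print(s["time_s"],s["position"],s["force"],s["moment"])
o=[]
for n,(a,b,c,d) in(("top",(205,140,335,222)),("side",(240,90,370,210))):
    im=capture(n)[...,::-1];o.append(cv2.resize(im[b:d,a:c],None,fx=3,fy=3,interpolation=cv2.INTER_CUBIC))
h=max(i.shape[0] for i in o);cv2.imwrite('pics/g3.png',np.hstack([cv2.copyMakeBorder(i,0,h-i.shape[0],0,0,cv2.BORDER_CONSTANT) for i in o]))
E
```

```text
8.1 [0.61789629 0.09207373 0.09319854] [ 2.5754868   1.10991707 -0.51119069] [0.14865149 0.07586952 0.09803642]
```

View pics/g3.png

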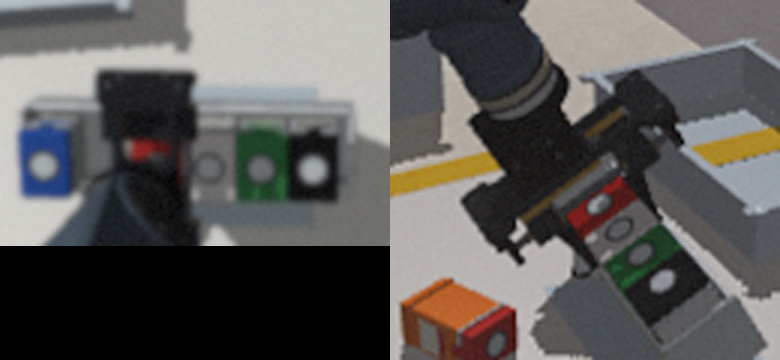

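play_rows --plan '[[[0.012,-0.001,-0.021,0,0,0,-1],[0.012,-0.001,-0.021,0,0,0,-1],[0,0,0,0,0,0,-1],[0,0,0,0,0,0,1],[0,0,0,0,0,0,1],[0,0,0,0,0,0,1],[0,0,0,0,0,0,1],[-0.27,0.02,0.46,0,0,0,1],[-0.27,0.02,0.46,0,0,0,1],[-0.27,0.02,0.46,0,0,0,1],[0,0,0.9,0,0,0,1],[0,0,0.9,0,0,0,1]]]'

```text
time_s: 9.4
position: [0.5774, 0.0957, 0.2489]
tcp_rot: [[0.093, 0.864, 0.494], [0.996, -0.08, -0.047], [-0.001, 0.496, -0.868]]
force: [0.8, -0.2, 0.6]
opening: 1.001
```

```bash
python3 - <<'E'
from h import *
from rig import read_state
s=read_state();print(s["time_s"],s["position"],s["force"],s["opening"])
delta([.4755,-.2688,.18],tool(np.radians(-17.3)),s["position"],s["tcp_rot"])
E
```

```text
9.4 [0.57743879 0.09570615 0.24894582] [ 0.82857101 -0.24297335  0.5781103 ] 1.0007214370513795
shift [-2.039 -7.29  -1.379] rot [ 0.0328  0.1623 -0.0651] minrows 7.7
```

play_rows --plan '[[[-0.2,-0.73,0,0.0033,0.0162,-0.0065,1],[-0.2,-0.73,0,0.0033,0.0162,-0.0065,1],[-0.2,-0.73,0,0.0033,0.0162,-0.0065,1],[-0.2,-0.73,0,0.0033,0.0162,-0.0065,1],[-0.2,-0.73,0,0.0033,0.0162,-0.0065,1],[-0.2,-0.73,-0.1,0.0033,0.0162,-0.0065,1],[-0.2,-0.73,-0.3,0.0033,0.0162,-0.0065,1],[-0.2,-0.73,-0.3,0.0033,0.0162,-0.0065,1],[-0.2,-0.73,-0.3,0.0033,0.0162,-0.0065,1],[-0.2,-0.72,-0.38,0.0033,0.0162,-0.0065,1],[0,0,0,0,0,0,1],[0,0,0,0,0,0,1]]]'

```text
time_s: 10.6
position: [0.4785, -0.2692, 0.1789]
tcp_rot: [[0.299, 0.954, 0.003], [0.954, -0.299, 0.001], [0.002, 0.003, -1.0]]
force: [-0.9, -0.0, 0.4]
opening: 1.001
```

```bash
python3 - <<'E'
from h import *
from rig import read_state,capture
s=read_state();print(s["time_s"],s["position"],s["force"],s["joint_positions"].round(1))
delta([.4755,-.2688,.046],tool(np.radians(-17.3)),s["position"],s["tcp_rot"])
T=np.ascontiguousarray(capture("top")[...,::-1]);S=np.ascontiguousarray(capture("side")[...,::-1])
cv2.imwrite('pics/top1.png',T);cv2.imwrite('pics/side1.png',S)
lids={'blue':(.6048,.191,.1334),'red':(.5957,.0951,.1334),'green':(.5876,.007,.1334),'black':(.583,-.0366,.1334)}
for k,g in lids.items():
    pa,na=disc(T,*proj("top",g)[0],r=7);pb,nb=disc(S,*proj("side",g)[0],r=6)
    x,e=tri(pa,pb);print(k,na,nb,x.round(4),round(e,2),'rack',(np.c_[rx,ry,rz].T@(x-C0)).round(4))
o=[]
for i,(a,b,c,d) in((T,(205,140,335,222)),(S,(240,90,370,210))): o.append(cv2.resize(i[b:d,a:c],None,fx=3,fy=3,interpolation=cv2.INTER_CUBIC))
h=360;p=np.hstack([cv2.copyMakeBorder(i,0,h-i.shape[0],0,0,cv2.BORDER_CONSTANT) for i in o])
q=np.hstack([cv2.resize(i[b:d,a:c],(390,234)) for i,(a,b,c,d) in((T,(340,180,480,264)),(S,(270,190,440,292)))])
cv2.imwrite('pics/g4.png',np.vstack([p,q]))
E
```

```text
10.6 [ 0.47845238 -0.26924319  0.1788712 ] [-0.87998657 -0.00290587  0.40389984] [-41.1  27.6  95.8   0.2  56.5 -23.8]
shift [-0.059  0.009 -2.657] rot [-0.0003  0.001   0.0005] minrows 2.7
blue 60.703125 30.640625 [0.6049 0.1911 0.1334] 0.05 rack [-0.0031  0.1164  0.09  ]
red 61.421875 35.328125 [0.5957 0.0947 0.1335] 0.03 rack [-0.0031  0.0196  0.0902]
green 52.984375 94.984375 [0.5894 0.004  0.1348] 1.21 rack [-0.0005 -0.0713  0.0902]
black 64.859375 23.703125 [ 0.5846 -0.0372  0.1343] 0.53 rack [-0.0015 -0.1128  0.0902]
```

View pics/g4.png

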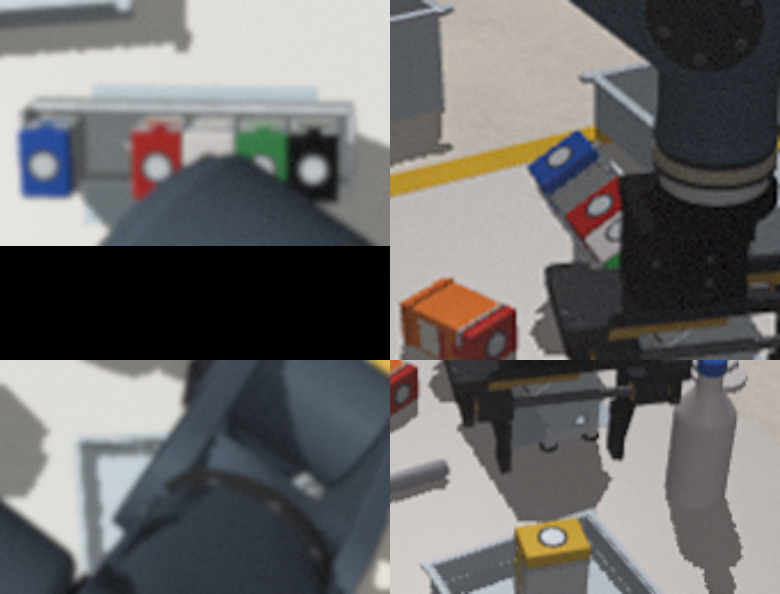

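play_rows --plan '[[[-0.059,0.009,-0.45,0,0.001,0,1],[0,0,-0.5,0,0,0,1],[0,0,-0.5,0,0,0,1],[0,0,-0.5,0,0,0,1],[0,0,-0.4,0,0,0,1],[0,0,-0.3,0,0,0,1],[0,0,0,0,0,0,1],[0,0,0,0,0,0,1]]]'

```text
time_s: 11.5
position: [0.4766, -0.2678, 0.0482]
tcp_rot: [[0.296, 0.955, 0.002], [0.955, -0.296, -0.001], [-0.001, 0.002, -1.0]]
force: [0.4, 0.1, -0.1]
opening: 0.999
```

```bash
python3 - <<'E'
from h import *
from rig import read_state,capture
s=read_state();print(s["time_s"],s["position"],s["force"])
delta([.4755,-.2688,.046],tool(np.radians(-17.3)),s["position"],s["tcp_rot"])
o=[]
for n,(a,b,c,d) in(("top",(340,180,480,264)),("side",(270,200,440,360))):
    im=capture(n)[...,::-1];o.append(cv2.resize(im[b:d,a:c],None,fx=2.5,fy=2.5,interpolation=cv2.INTER_CUBIC))
h=max(i.shape[0] for i in o);cv2.imwrite('pics/g5.png',np.hstack([cv2.copyMakeBorder(i,0,h-i.shape[0],0,0,cv2.BORDER_CONSTANT) for i in o]))
E
```

```text
11.5 [ 0.47658542 -0.26776705  0.04824122] [ 0.43480798  0.05050253 -0.10071144]
shift [-0.022 -0.021 -0.045] rot [ 0.0005  0.0007 -0.0005] minrows 0.1
```

View pics/g5.png

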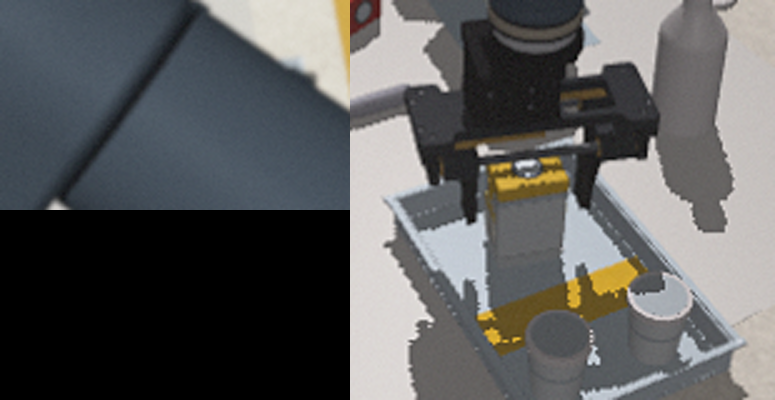

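play_rows --plan '[[[0,0,0,0,0,0,-1],[0,0,0,0,0,0,-1],[0,0,0,0,0,0,-1],[0,0,0,0,0,0,-1],[0,0,0,0,0,0,-1]]]'

```text
time_s: 12.1
position: [0.4762, -0.2688, 0.0476]
tcp_rot: [[0.297, 0.955, 0.002], [0.955, -0.297, -0.001], [-0.001, 0.002, -1.0]]
force: [0.9, 0.2, 1.2]
opening: 0.692
```

play_rows --plan '[[[0,0,0.3,0,0,0,-1],[0,0,0.6,0,0,0,-1],[0,0,0.7,0,0,0,-1],[0,0,0.7,0,0,0,-1],[0,0,0.7,0,0,0,-1],[0,0,0.6,0,0,0,-1],[0,0,0,0,0,0,-1],[0,0,0,0,0,0,-1]]]'

```text
time_s: 12.9
position: [0.4757, -0.2683, 0.227]
tcp_rot: [[0.297, 0.955, 0.001], [0.955, -0.297, -0.001], [-0.001, 0.002, -1.0]]
force: [-0.2, 0.1, -3.2]
opening: 0.694
```

```bash
python3 - <<'E'
from h import *
from rig import read_state,capture
s=read_state();print(s["time_s"],s["position"],s["force"],s["opening"])
g=R(-.003,.068,.09)   # lid centre when seated
print('seat TCP',g-.047*rz,'hover TCP',g+.078*rz)
delta(g+.078*rz,RACK,s["position"],s["tcp_rot"])
E
```

```text
12.9 [ 0.47571059 -0.26832668  0.22704332] [-0.21238741  0.13335082 -3.1636604 ] 0.6935112826068595
seat TCP [0.62379507 0.14068667 0.09269681] hover TCP [0.56157245 0.14656844 0.20094998]
shift [ 1.717  8.298 -0.522] rot [-0.0326 -0.1633  0.0646] minrows 8.5
```

play_rows --plan '[[[0.1,0.69,0.2,-0.0027,-0.0136,0.0054,-1],[0.1,0.7,0.2,-0.0027,-0.0136,0.0054,-1],[0.1,0.7,0,-0.0027,-0.0136,0.0054,-1],[0.1,0.7,0,-0.0027,-0.0136,0.0054,-1],[0.1,0.7,0,-0.0027,-0.0136,0.0054,-1],[0.1,0.7,0,-0.0027,-0.0136,0.0054,-1],[0.15,0.7,0,-0.0027,-0.0136,0.0054,-1],[0.17,0.7,0,-0.0027,-0.0136,0.0054,-1],[0.2,0.7,0,-0.0027,-0.0136,0.0054,-1],[0.2,0.7,0,-0.0027,-0.0136,0.0054,-1],[0.2,0.7,-0.4,-0.0027,-0.0136,0.0054,-1],[0.2,0.6,-0.5,-0.0027,-0.0136,0.0054,-1]]]'

```text
time_s: 14.1
position: [0.5613, 0.1478, 0.2006]
tcp_rot: [[0.092, 0.863, 0.498], [0.996, -0.08, -0.045], [0.001, 0.5, -0.866]]
force: [1.0, -1.8, -2.9]
opening: 0.694
```

play_rows --plan '[[[0,0,0,0,0,0,-1],[0,0,0,0,0,0,-1],[0,0,0,0,0,0,-1]]]'

```text
time_s: 14.4
position: [0.5617, 0.1452, 0.2016]
tcp_rot: [[0.094, 0.863, 0.496], [0.996, -0.082, -0.047], [-0.0, 0.498, -0.867]]
force: [-0.4, -0.3, -2.0]
opening: 0.699
```

```bash
python3 - <<'E'
from h import *
from rig import read_state,capture
s=read_state();print(s["time_s"],s["position"],s["force"],s["opening"])
g=R(-.003,.068,.09)
delta(g+.078*rz,RACK,s["position"],s["tcp_rot"])
T=np.ascontiguousarray(capture("top")[...,::-1]);S=np.ascontiguousarray(capture("side")[...,::-1])
cv2.imwrite('pics/top2.png',T);cv2.imwrite('pics/side2.png',S)
cv2.imwrite('pics/g6.png',np.hstack([cv2.resize(i[b:d,a:c],None,fx=3,fy=3,interpolation=cv2.INTER_CUBIC) for i,(a,b,c,d) in((T,(205,100,335,230)),(S,(240,80,370,210)))]))
E
```

```text
14.4 [0.56168607 0.14515965 0.20159884] [-0.43037854 -0.29234404 -2.03819706] 0.6986687210623558
shift [-0.002  0.028 -0.013] rot [-0.     -0.0007  0.0001] minrows 0.0
```

View pics/g6.png

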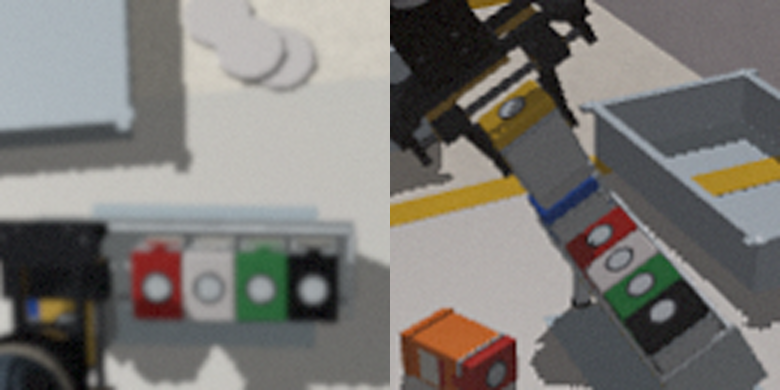

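```bash
python3 - <<'E'
from h import *
T=cv2.imread('pics/top2.png');S=cv2.imread('pics/side2.png')
p=np.array([.56168607,.14515965,.20159884])
L=p+.047*rz;q,n=disc(S,280.7,115.7,r=6);print('side yellow',q,n,'pred',proj("side",L), 'J(y)',proj("side",L+.005*ry)-proj("side",L),'J(z)',proj("side",L+.005*rz)-proj("side",L),'J(x)',proj("side",L+.005*rx)-proj("side",L))
for k,g in {'red':(.5957,.0947,.1334),'green':(.5876,.005,.1334),'black':(.584,-.0372,.1334)}.items():
    pa,na=disc(T,*proj("top",g)[0],r=7);pb,nb=disc(S,*proj("side",g)[0],r=6)
    x,e=tri(pa,pb);print(k,na,nb,round(e,2),'rack',(np.c_[rx,ry,rz].T@(x-C0)).round(4))
E
```

```text
side yellow [278.82517645 114.13908809] 55.34375 pred [[279.56826318 115.80717341]] J(y) [[-0.66601108 -0.78422962]] J(z) [[-0.99315879 -1.44050123]] J(x) [[ 1.60910924 -1.18697056]]
red 61.359375 33.609375 0.03 rack [-0.0028  0.0197  0.0902]
green 59.3125 39.828125 0.0 rack [-0.0029 -0.0683  0.0903]
black 65.4375 44.125 0.02 rack [-0.003  -0.1123  0.0902]
```

```bash
cat >>h.py <<'E'
def ring(im,n,L,ax,ay,r=.0095):
    g=im.min(2).astype(np.float32);a=np.linspace(0,2*np.pi,24,endpoint=False)
    pts=lambda k:proj(n,np.array([L+k*r*(np.cos(t)*ax+np.sin(t)*ay) for t in a]))
    I=np.vstack([pts(.3),pts(.75)]);O=pts(1.3);best=[]
    for du in np.arange(-3,3.01,.1):
        for dv in np.arange(-3,3.01,.1):
            f=lambda q:cv2.remap(g,(q[:,0]+du).astype(np.float32)[None],(q[:,1]+dv).astype(np.float32)[None],cv2.INTER_LINEAR)[0]
            best.append((f(I).mean()-f(O).mean()-f(I).std(),du,dv))
    b=sorted(best)[-15:];return np.mean(b,0).round(2)
E
python3 - <<'E'
from h import *
S=cv2.imread('pics/side2.png');S0=cv2.imread('pics/side0.png')
p=np.array([.56168607,.14515965,.20159884])
print('yellow',ring(S,"side",p+.047*rz,rx,ry))
print('red',ring(S,"side",R(-.003,.0197,.0902),rx,ry),'green',ring(S,"side",R(-.003,-.0683,.0902),rx,ry))
print('new in tray',ring(S0,"side",np.array([.4757,-.2688,.095]),np.array([1,0,0]),np.array([0,1,0])))
E
```

```text
yellow [44.09 -0.63 -0.11]
red [65.57  0.11 -0.18] green [67.57  0.13 -0.15]
new in tray [ 1.0308e+02  1.0000e-02 -2.2000e-01]
```

play_rows --plan '[[[0.034,-0.003,0.02,0,-0.0007,0,-1],[0.141,-0.013,-0.245,0,0,0,-1],[0.141,-0.013,-0.245,0,0,0,-1],[0.141,-0.013,-0.245,0,0,0,-1],[0.141,-0.013,-0.245,0,0,0,-1],[0.141,-0.013,-0.245,0,0,0,-1],[0.141,-0.013,-0.245,0,0,0,-1],[0,0,0,0,0,0,-1],[0,0,0,0,0,0,-1]]]'

```text
time_s: 15.4
position: [0.606, 0.1415, 0.1288]
tcp_rot: [[0.094, 0.862, 0.498], [0.996, -0.081, -0.047], [0.0, 0.5, -0.866]]
force: [-0.7, -0.5, -1.3]
opening: 0.696
```

```bash
python3 - <<'E'
from h import *
from rig import read_state,capture
s=read_state();p=s["position"];print(s["time_s"],p,s["force"],s["opening"])
g=R(-.003,.068,.09);B=np.c_[rx,ry,rz]
print('TCP rel seat, rack axes mm',(B.T@(p-(g-.047*rz))*1e3).round(1),'force rack',(B.T@s["force"]).round(1))
S=np.ascontiguousarray(capture("side")[...,::-1]);cv2.imwrite('pics/side3.png',S)
print('yellow',ring(S,"side",p+.047*rz,rx,ry),'red',ring(S,"side",R(-.003,.0197,.0902),rx,ry))
E
```

```text
15.4 [0.60600545 0.14153122 0.12882676] [-0.7408012  -0.45476174 -1.27327277] 0.6955630319938308
TCP rel seat, rack axes mm [ 2.7 -0.8 40.2] force rack [-1.2 -0.5 -0.8]
yellow [47.07 -0.55 -0.29] red [ 3.777e+01 -5.000e-02  1.000e-02]
```

play_rows --plan '[[[0.04,-0.004,-0.07,0,0,0,-1],[0.04,-0.004,-0.07,0,0,0,-1],[0.04,-0.004,-0.07,0,0,0,-1],[0.04,-0.004,-0.07,0,0,0,-1],[0.04,-0.004,-0.07,0,0,0,-1],[0.04,-0.004,-0.07,0,0,0,-1],[0.04,-0.004,-0.07,0,0,0,-1],[0,0,0,0,0,0,-1],[0,0,0,0,0,0,-1]]]'

```text
time_s: 16.35
position: [0.6201, 0.1403, 0.1052]
tcp_rot: [[0.093, 0.861, 0.5], [0.996, -0.081, -0.047], [0.0, 0.502, -0.865]]
force: [0.2, -0.5, -2.0]
opening: 0.692
```

```bash
cat >st.py <<'E'
from h import *
from rig import read_state
s=read_state();p=s["position"];g=R(-.003,.068,.09);B=np.c_[rx,ry,rz]
print(s["time_s"],'rel seat mm',(B.T@(p-(g-.047*rz))*1e3).round(1),'force rack',(B.T@s["force"]).round(1),s["opening"])
E
python3 st.py
```

```text
16.35 rel seat mm [ 3.1 -0.7 12.7] force rack [-0.7 -0.5 -1.8] 0.6919629657028824
```

Free so far; now 9 mm more, then small steps until the floor is felt.

play_rows --plan '[[[0.03,-0.003,-0.052,0,0,0,-1],[0.03,-0.003,-0.052,0,0,0,-1],[0.03,-0.003,-0.052,0,0,0,-1],[0,0,0,0,0,0,-1],[0,0,0,0,0,0,-1]]]'

```text
time_s: 16.85
position: [0.6246, 0.1399, 0.0975]
tcp_rot: [[0.093, 0.861, 0.5], [0.996, -0.081, -0.047], [0.0, 0.502, -0.865]]
force: [-0.8, 1.2, -2.3]
opening: 0.694
```

play_rows --plan '[[[0.01,-0.001,-0.017,0,0,0,-1],[0.01,-0.001,-0.017,0,0,0,-1],[0,0,0,0,0,0,-1],[0,0,0,0,0,0,-1]]]'

```text
time_s: 17.25
position: [0.6257, 0.1398, 0.096]
tcp_rot: [[0.094, 0.861, 0.5], [0.996, -0.081, -0.046], [0.001, 0.502, -0.865]]
force: [-0.3, 0.1, -2.0]
opening: 0.695
```

```bash
python3 st.py
```

```text
17.25 rel seat mm [ 3.3 -0.7  1.8] force rack [-1.2  0.  -1.5] 0.6951260349870264
```

play_rows --plan '[[[0.01,-0.001,-0.017,0,0,0,-1],[0.01,-0.001,-0.017,0,0,0,-1],[0,0,0,0,0,0,-1],[0,0,0,0,0,0,-1]]]'

```text
time_s: 17.65
position: [0.6266, 0.1398, 0.0943]
tcp_rot: [[0.093, 0.861, 0.5], [0.996, -0.081, -0.046], [0.001, 0.502, -0.865]]
force: [-1.3, 0.7, -0.5]
opening: 0.696
```

```bash
python3 st.py
```

```text
17.65 rel seat mm [ 3.3 -0.6 -0.1] force rack [-1.4  0.5  0.3] 0.6962666950854521
```

play_rows --plan '[[[0.01,-0.001,-0.017,0,0,0,-1],[-0.026,0.0025,-0.015,0,0,0,-1],[-0.026,0.0025,-0.015,0,0,0,-1],[0,0,0,0,0,0,-1],[0,0,0,0,0,0,-1]]]'

```text
time_s: 18.15
position: [0.6258, 0.1402, 0.0938]
tcp_rot: [[0.093, 0.859, 0.503], [0.996, -0.081, -0.046], [0.001, 0.505, -0.863]]
force: [-2.5, -0.7, 8.1]
opening: 0.696
```

```bash
python3 st.py
```

```text
18.15 rel seat mm [ 2.3 -0.3 -0. ] force rack [ 1.9 -1.   8.2] 0.6955407583389145
```

play_rows --plan '[[[0,0,0,0,0,0,1],[0,0,0,0,0,0,1],[0,0,0,0,0,0,1],[0,0,0,0,0,0,1],[0,0,0,0,0,0,1],[-0.2,0.02,0.35,0,0,0,1],[-0.27,0.02,0.46,0,0,0,1],[-0.27,0.02,0.46,0,0,0,1],[-0.3,0,0.6,0,0,0,1],[-0.8,0,0.5,0,0,0,1],[-0.8,0,0.3,0,0,0,1],[-0.8,0,0.3,0,0,0,1]]]'

```text
time_s: 19.35
position: [0.4511, 0.1428, 0.2411]
tcp_rot: [[0.094, 0.861, 0.5], [0.996, -0.081, -0.047], [0.001, 0.502, -0.865]]
force: [-0.3, 0.3, 0.6]
opening: 1.001
```

play_rows --plan '[[[-0.5,0.6,0.2,0,0,0,1],[-0.5,0.8,0.2,0,0,0,1],[0,0.8,0,0,0,0,1],[0,0.8,0,0,0,0,1],[0,0,0,0,0,0,1]]]'

```text
time_s: 19.85
position: [0.4034, 0.2982, 0.2616]
tcp_rot: [[0.087, 0.86, 0.503], [0.996, -0.077, -0.04], [0.005, 0.505, -0.863]]
force: [1.1, -1.0, 0.8]
opening: 1.001
```

```bash
python3 - <<'E'
from h import *
from rig import read_state,capture
s=read_state();print(s["time_s"],s["position"],s["force"],s["opening"])
T=np.ascontiguousarray(capture("top")[...,::-1]);S=np.ascontiguousarray(capture("side")[...,::-1])
cv2.imwrite('pics/topF.png',T);cv2.imwrite('pics/sideF.png',S)
for k,y in {'blue':.1164,'new':.068,'red':.0197,'green':-.0683,'black':-.1123}.items():
    g=R(-.003,y,.09);pa,na=disc(T,*proj("top",g)[0],r=7);pb,nb=disc(S,*proj("side",g)[0],r=6)
    x,e=tri(pa,pb);print(k,na,nb,round(e,2),'rack',(np.c_[rx,ry,rz].T@(x-C0)).round(4))
p=np.hstack([cv2.resize(i[b:d,a:c],None,fx=3,fy=3,interpolation=cv2.INTER_CUBIC) for i,(a,b,c,d) in((T,(205,130,335,220)),(S,(270,110,400,200)))])
q=np.hstack([cv2.resize(i,(390,244)) for i in(T,S)])
cv2.imwrite('pics/gF.png',np.vstack([p,q]))
E
```

```text
19.85 [0.40336906 0.29821552 0.26156081] [ 1.13550884 -1.01961356  0.79829162] 1.0006415584633017
blue 61.328125 30.3125 0.04 rack [-0.0031  0.1164  0.0899]
new 58.5 31.6875 0.06 rack [-0.0031  0.0663  0.0901]
red 61.953125 34.984375 0.05 rack [-0.003   0.0196  0.0902]
green 58.96875 39.203125 0.0 rack [-0.0029 -0.0684  0.0902]
black 65.828125 44.296875 0.03 rack [-0.003  -0.1124  0.0901]
```

View pics/gF.png

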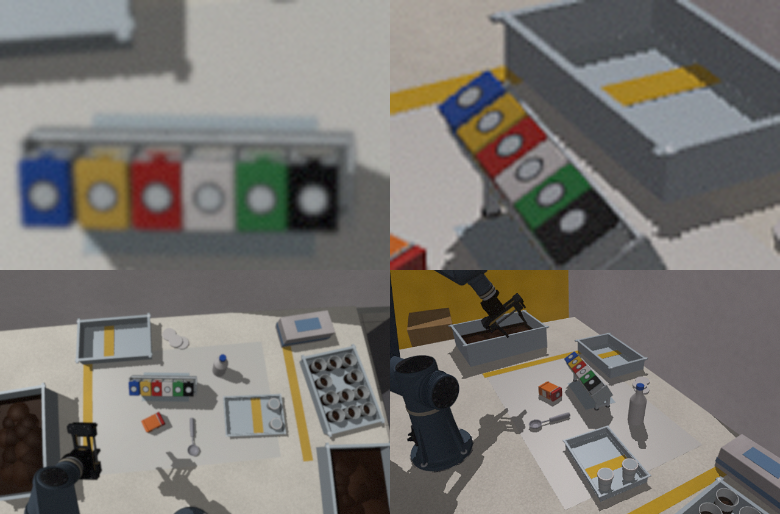

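play_rows --plan '[[[0,0,0,0,0,0,1],[0,0,0,0,0,0,1],[0,0,0,0,0,0,1]]]'

```text
time_s: 20.25
position: [0.4026, 0.2916, 0.2602]
tcp_rot: [[0.096, 0.861, 0.499], [0.995, -0.083, -0.048], [0.0, 0.502, -0.865]]
force: [1.0, 0.2, 0.2]
opening: 1.003
```

```bash
python3 -c "
from rig import *
print(hand_in())"
```

```text
the job is handed in; nothing more can be done
None
```

The new yellow-lidded box is in the rack directly left of the red one, and I handed the job in at about 20 s; `hand_in()` reports no verdict.

- **Opening the gap:** I gripped the blue box front and back and moved it about 24 mm left. I then moved the red box about 26 mm right, which pushed white, green and black along. Blue and red ended about 97 mm apart between centres. Both were held about 2 mm off the floor while they moved.
- **Placing the new box:** I lifted it from the tray, tilted it to match the rack and lowered it into the gap. I stopped when it pressed on the floor with about 8 N, then released it and backed the arm away.

**Last checks:**
- **Lid heights:** the blue, yellow, red, green and black lids triangulate at 89.9–90.2 mm above the floor, 3 mm towards the front wall.
- **Spacing:** yellow to red is about 46.7 mm, and yellow to blue about 50 mm.
- **White box:** I did not measure it at the end, but it looks seated in the picture.
- **Tilt and bystanders:** I checked these by eye only. All six boxes look square, and the cups, bottle, spoon and orange look-alike appear where they were.

One reading disagreed: my first camera check of the held yellow box was contaminated. A second method put it about 2 mm off along the row and 1.5 mm in depth, so I shifted it 2 mm in depth. It met no resistance until it reached the floor.

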